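# Swing the fraction collector's spout to waste, then to the cylinder

### The job

Rinse the line, then start collecting: with one fingertip, or the fingers closed together, push gently on the side of the fraction collector's swinging spout until its nozzle is over the middle of the wide, low beaker, and let it rest there for a good second. Then push it on or back until the nozzle is over the middle of the tall, slim open cylinder, and leave it there. Do not grip the spout, and leave the vessels, the amber bottle and the wrench where they stand.

Things in the scene. Friction and masses are not known exactly. Their poses are not given: they have to be found in the camera images.
- collector: Fraction collector, fixed: white housing 310 x 310 x 24 mm, round dark grey deck of radius 152 mm, its top 30 mm above the bench. Origin at bench height under its centre, straight below the spout's pivot; z up. A post of radius 19 mm (foot 30 mm) carries the spout. Beaker, cylinder and two vials stand on the deck, shuffled, 125 mm from the pivot near +60, +115, -60, -115 degrees from its +x axis.
- spout (a joint): Angle of the spout about its upright pivot: 0 when it points along the collector's +x axis, positive anticlockwise seen from above; stops at -2.6 and 2.6, starts within -0.6 to 0.6. Friction about 0.2 N m (2.5 N at 80 mm from the pivot), no spring: it stays where left. Hub radius 23 mm, from z = 122 to 152 mm above the bench; black cap on it to 158 mm.
- nozzle (a point): Lower tip of the spout's nozzle, 125 mm from the pivot on the bar's centre line, 118 mm above the bench. The spout is a flat-sided aluminium bar, 14 mm wide, 18 mm tall (z = 128 to 146 mm above the bench), from the hub out to 135 mm from the pivot, on one side only, passing freely above the vessels. Black nozzle holder: radius 7.5 mm, z = 130 to 150 mm.
- beaker: Wide, low, open white plastic beaker, loose, mouth radius 31 mm (inside 28 mm), 55 mm tall, so its rim is 85 mm above the bench. Origin at the centre of its underside.
- cylinder: Tall, slim, open straight white plastic cylinder, loose, radius 20 mm (inside 17.5 mm), 78 mm tall, so its rim is 108 mm above the bench. Origin at the centre of its underside.
- vial1: Short capped glass vial, loose, radius 13.5 mm, 42 mm tall, white cap. Origin at the centre of its underside. Leave alone.
- vial2: A second vial like vial1. Leave alone.
- bottle: Amber glass bottle with a cap standing on the bench about 240 mm to the collector's +y side, radius 36 mm, 150 mm tall. Origin at the centre of its underside. Leave alone.
- wrench: Steel wrench, 150 mm long, lying on the bench about 250 mm to the collector's -y side. Origin at its middle, on its underside. Leave alone.
There are look-alikes about, which are no part of the job. What is shaped like the cylinder but red is not meant. What is shaped like the beaker but turquoise is not meant.

How it is judged:
By the outcome, as a careful person would: the job done as asked, in the order asked, and still so for the second after the job is handed in, with the robot touching nothing.
It also fails if it takes over 67 s, if anything falls off the work surface, if the arm or the gripper's body presses on something with over 40 N, if the wrist force passes 120 N, or if a joint passes its speed limit or range.

### The arm

A 6-joint arm with a two-finger parallel gripper is mounted at the origin on the work surface. World frame = base frame: x ahead of the robot, y to its left, z up, the work surface at z = 0. Lengths are in m, angles in rad, forces in N, time in s.
With the tool pointing down it reaches from about 0.3 to 0.875 m from the base axis. Payload 4.2 kg.
Tool frame: the origin (TCP) lies at the very end of the fingers, on their centre line; the grasp point (between the pads) lies 19 mm behind it (ctrl.hold_point_z is the distance from the TCP to the grasp point, in m); z points along the fingers, y is the line along which they close (so a half turn about z gives the same grasp; the last joint's range is limited). The gripper opens to 85 mm and grips with 20 to 120 N. Pads are 22 mm wide; open, the fingers measure 114 mm over their backs; the gripper's body (76 mm by 85 mm) begins 54 mm behind the grasp point. The pads swing forward as they close: fully open they stand 13 mm farther back than shut.
Start: joints at [-1.149, 0.32, 1.565, -0, 1.257, -0.02], TCP at [0.246, -0.52, 0.231] pointing down, gripper open.
Joint ranges: [-3.11, 3.11], [-0.84, 2.01], [0.21, 2.61], [-1.34, 4.49], [0.05, 2.63], [-2.56, 2.56]. Speed limits (rad/s): [2.57, 2.57, 3.14, 3.14, 3.14, 3.14].

### API

Orientations are given as a unit quaternion [w, x, y, z].
In Python, from cell import ctrl, imaging gives the robot as it stands. Calls block until the motion is done:
- ctrl.goto(position, orientation): joint-space move of the TCP to a pose.
- ctrl.movel(position, velocity=0.15, orientation=None, force_limit=None): straight line of the TCP; orientation=None keeps the orientation; velocity is the mean speed in m/s. With force_limit (N) it stops when the force on the tool has changed by that much, and returns True; else False.
- ctrl.movej(angles): joint-space move.
- ctrl.ungrasp() and ctrl.clamp(): open the fingers fully, or close them until they stop; the grip force is fixed at half the most.
- ctrl.sleep(seconds).
- ctrl.ik(position, orientation): joint angles nearest the present ones, or None.
- ctrl.observe(): the state.
- imaging.read_camera(name): name is "side" or "top"; returns a dict with "img" (480x640x3 uint8, red, green, blue), "intrinsics" (3x3 intrinsics, pixels), "R" (3x3) and "t" (3): a world point X has camera coordinates R X + t. Camera axes: x right, y down, z forward; pixel columns grow to the right and rows downward; lengths in m; the calibration is good to about 2 mm. A picture is of the moment at which its call begins. There is no depth.
A pose or a line that the arm cannot do raises ctrl.MotionError and nothing moves.
- ctrl.hand_in(): hands the job in; it is judged then, once.
The state is a dict: "time": time; "joint_pos": joint angles; "joint_velocities": joint speeds; "joint_efforts": joint torques, N m; "position": TCP position; "eef_rot": TCP orientation; "contact_force": force on the tool from outside, world axes, zero at the start; "wrist_torque": the same for the moment, N m; "grip_width": opening from 0.0 (shut) to 1.0 (fully open); "finger_force": force on a finger pad.
Only numpy, scipy, OpenCV 4.12 (cv2) and the standard library are available. Lean on these libraries where they do the work, as an engineer would, in place of code of your own. Each camera call takes 0.05 s, during which the arm holds its last target. There are 200 camera calls.

## Working session

There is one attempt and no reset: what is moved stays moved. The work goes in short steps, each a Python script; the robot and the scene stay as the last script left them, time stands still between calls to the robot, and variables do not carry over. Pictures are saved under pics/ and viewed, at most 10 in all, crops included, and the job is handed in when it is done.

```bash
mkdir -p pics; python3 - <<'E'
from cell import ctrl, imaging
import cv2, numpy as np
for n in("top","side"):
    c=imaging.read_camera(n); cv2.imwrite(f"pics/{n}0.png",c["img"][:,:,::-1])
    print(n,c["intrinsics"].tolist(),c["R"].tolist(),c["t"].tolist(), (-c["R"].T@c["t"]))
s=ctrl.observe();print(s["time"],s["eef_rot"],s["grip_width"])
E
```

```text
top [[600.6051745368238, 0.0, 326.0241999864833], [0.0, 600.6051745368238, 248.59069119493225], [0.0, 0.0, 1.0]] [[-0.01210178864385719, -0.9992878874860358, -0.035738839311250784], [-0.9876549012538168, 0.01752804116878255, -0.15566169664403112], [0.15617727984867816, 0.033413854858149156, -0.9871637004887216]] [0.060307060085800154, 0.6493413990254752, 1.0399858968534854] [0.47963287 0.01413249 1.12986921]
side [[463.5267020408291, 0.0, 331.1378433302647], [0.0, 463.5267020408291, 231.66407068672322], [0.0, 0.0, 1.0]] [[-0.9413226570872314, -0.3373481067737688, 0.010387979129197266], [-0.2522736131525357, 0.6828209897420483, -0.685648248065037], [0.22420900820707337, -0.6480368437240613, -0.727858894164904]] [0.6114631935492019, 0.22688537519406665, 0.8561572542013232] [0.44086318 0.6061753  0.77237337]
0.1 [-7.91374479e-04  9.75699838e-01  2.19109970e-01 -1.45076950e-04] 0.9973184972894481
```

View pics/top0.png

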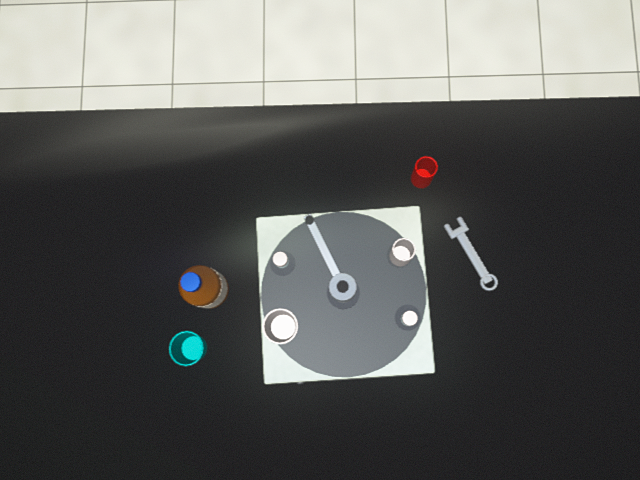

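View pics/side0.png

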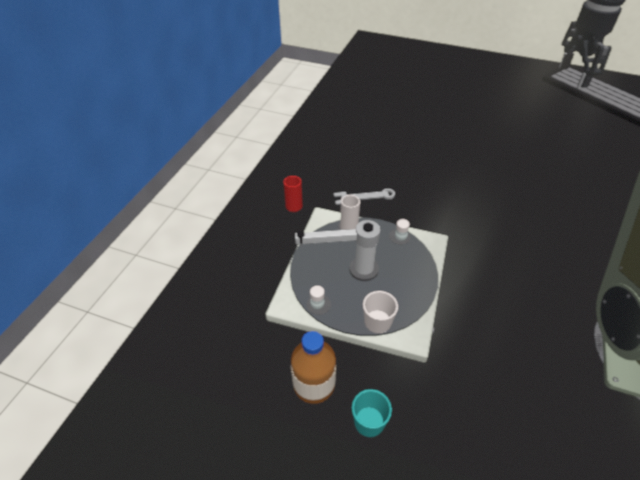

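The top view shows the pivot at (343,287), the nozzle at (309,219), the beaker at (281,326) and the cylinder at (402,251). Vials are at (280,260) and (409,318).

Candidates for the cylinder are white (402,251) and red (425,170), and I choose the white one. Candidates for the beaker are white (281,326) and turquoise (186,348), and again I choose the white one. The side view agrees: cylinder (350,212), beaker (379,312), nozzle (297,240).

```bash
cat > h.py <<'E'
import cv2, numpy as np
from cell import ctrl, imaging
def ray(c,uv,z):
    d=c["R"].T@np.linalg.inv(c["intrinsics"])@np.array([uv[0],uv[1],1.]); o=-c["R"].T@c["t"]
    return (o+d*(z-o[2])/d[2])[:2]
def px(c,X):
    p=c["intrinsics"]@(c["R"]@np.asarray(X,float)+c["t"]); return p[:2]/p[2]
def circ(c,xy,z,r): return np.array([px(c,[xy[0]+r*np.cos(a),xy[1]+r*np.sin(a),z]) for a in np.linspace(0,2*np.pi,60)])
E
python3 - <<'E'
from h import *
c=imaging.read_camera("top"); im=c["img"]
s=imaging.read_camera("side")
P=dict(pivot=((343,287),.158,.012),noz=((309,219),.150,.0075),beaker=((281,326),.085,.031),cyl=((402,251),.108,.020))
W={k:ray(c,*v[:2]) for k,v in P.items()}
for k in W: print(k,W[k],px(s,[*W[k],P[k][1]]), np.degrees(np.arctan2(*(W[k]-W['pivot'])[::-1])),np.linalg.norm(W[k]-W['pivot']))
def ov(cam,x0,y0,w,h,f):
    o=cv2.resize(cam["img"][y0:y0+h,x0:x0+w,::-1],None,fx=f,fy=f,interpolation=cv2.INTER_CUBIC)
    for k in W:
        q=((circ(cam,W[k],P[k][1],P[k][2])-[x0,y0]+.5)*f).astype(np.int32); cv2.polylines(o,[q],True,(0,0,255),1)
    return o
a=ov(c,250,200,190,190,3); 
cv2.imwrite("pics/top1.png",a); cv2.imwrite("pics/side1.png",ov(s,265,180,190,180,3))
g=cv2.cvtColor(im,cv2.COLOR_RGB2GRAY)
def fit(m,name):
    cs,_=cv2.findContours(m.astype(np.uint8),cv2.RETR_EXTERNAL,cv2.CHAIN_APPROX_NONE)
    for q in cs:
        if cv2.contourArea(q)>30: print(name,cv2.minEnclosingCircle(q),cv2.contourArea(q))
m=np.zeros_like(g); cv2.circle(m,(343,294),78,1,-1); fit((g>200)&(m>0),"white")
b=np.zeros_like(g); cv2.circle(b,(343,287),12,1,-1); fit((g<60)&(b>0),"cap")
b=np.zeros_like(g); cv2.circle(b,(309,219),9,1,-1); fit((g<50)&(b>0),"noz")
E
```

```text
pivot [0.56986845 0.02025743] [368.96569229 225.50159406] 0.0 0.0
noz [0.68510407 0.075094  ] [300.00718194 233.01354719] 25.448132194240817 0.12761777684827488
beaker [0.51061871 0.12915561] [380.64282893 303.56288873] 118.54990074464556 0.12397316845611146
cyl [ 0.63480612 -0.08156015] [351.40992153 201.64305668] -57.47090345826791 0.12076307664435443
white ((409.3559265136719, 317.7542419433594), 7.394606113433838) 151.0
white ((279.9797058105469, 325.837646484375), 17.881662368774414) 506.0
white ((279.5, 258.3571472167969), 7.016846656799316) 125.0
white ((401.5, 252.5), 10.511998176574707) 177.0
white ((323.2283935546875, 251.9955596923828), 30.994678497314453) 348.0
```

View pics/top1.png

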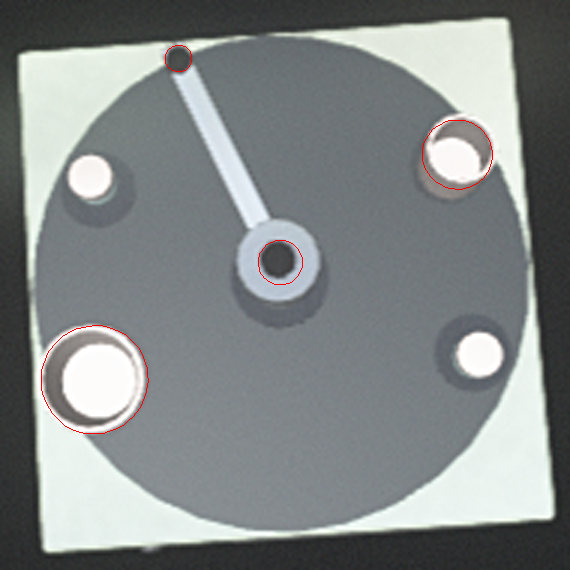

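View pics/side1.png

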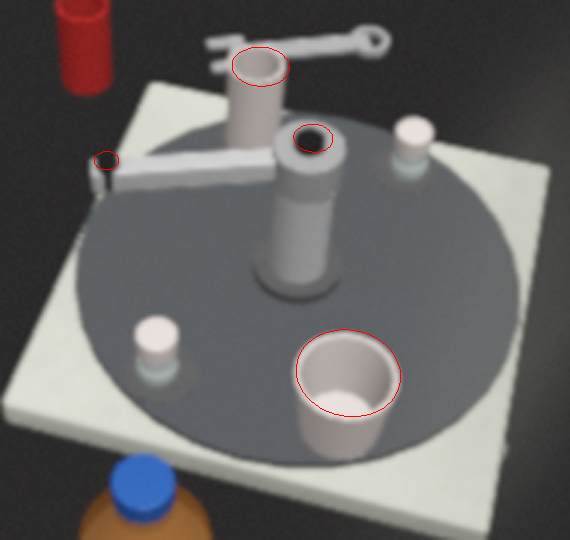

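Overlays show the reprojection agrees in both views. Small corrections from the top crop: pivot to px (342,286) and cylinder rim to (403,249). The radii come out at about 125 mm, as specified. Next I close the fingers and push towards the beaker.

```bash
cat >> h.py <<'E'
from scipy.spatial.transform import Rotation as Ro
C0=dict(np.load("geo.npz")) if __import__("os").path.exists("geo.npz") else {}
def pose(th,side,off,z=.126,r=.09):
    u=np.array([np.cos(th),np.sin(th)]); n=np.array([-u[1],u[0]])
    p=C0["piv"]+r*u+side*off*n
    x=[*n,0]; y=[n[1],-n[0],0]     # tool x tangential, z down
    q=Ro.from_matrix(np.array([x,y,[0,0,-1]]).T).as_quat()
    return np.array([*p,z]), q[[3,0,1,2]]
def sweep(th0,th1,side,off=.018,v=.07):
    for th in np.linspace(th0,th1,max(2,int(np.ceil(abs(th1-th0)/.14))+1))[1:]:
        p,q=pose(th,side,off); ctrl.movel(p,v,q)
def stat():
    s=ctrl.observe(); print(round(s["time"],2),s["position"].__repr__(),np.round(s["contact_force"],1),round(s["joint_pos"][5],2))
E
python3 - <<'E'
from h import *
c=imaging.read_camera("top"); piv=ray(c,(342,286),.158)
f=lambda uv,z:(lambda d:(np.arctan2(d[1],d[0]),np.hypot(*d)))(ray(c,uv,z)-piv)
n,b,k=f((309,219.3),.150),f((281,326),.085),f((403,249),.108); print(piv,n,b,k)
np.savez("geo.npz",piv=piv,n=n[0],b=b[0],k=k[0])
import h; h.C0=dict(np.load("geo.npz"))
for th,s in((n[0],-1),(b[0],-1),(b[0],1),(k[0],1)):
    q=ctrl.ik(*pose(th,s,.018)); print(None if q is None else np.round(q,2))
ctrl.clamp(); stat()
ctrl.goto(*pose(n[0],-1,.045,.22)); stat()
p,q=pose(n[0],-1,.045); ctrl.movel(p,.15,q)
p,q=pose(n[0],-1,.019); ctrl.movel(p,.04,q); stat()
sweep(n[0],b[0]-.1,-1); stat()
cam=imaging.read_camera("side"); cv2.imwrite("pics/s2.png",cv2.resize(cam["img"][150:350,240:480,::-1],None,fx=3,fy=3))
E
```

```text
[0.57151858 0.02185151] (np.float64(0.4400928641563929), np.float64(0.12498470287273167)) (np.float64(2.087009702784155), np.float64(0.12338138157721858)) (np.float64(-1.0056766109379103), np.float64(0.12460292249925675))
[ 0.05  0.53  1.5  -0.    1.11 -0.39]
[ 0.18  0.37  1.77 -0.    1.   -1.91]
[ 0.15  0.33  1.85 -0.    0.97 -1.93]
[-0.09  0.49  1.57 -0.    1.08  0.92]
1.02 array([ 0.24586846, -0.5198125 ,  0.23135136]) [-0.6  0.1  0.3] -0.02
3.46 array([0.67205111, 0.01835016, 0.22009471]) [-0.3 -0.4  0.1] -0.43
5.03 array([0.66101661, 0.04310319, 0.12598804]) [ 0.4  0.9 -0.7] -0.39
8.85 array([0.55179762, 0.11142217, 0.12604542]) [0.7 0.1 0.5] -1.8
```

View pics/s2.png

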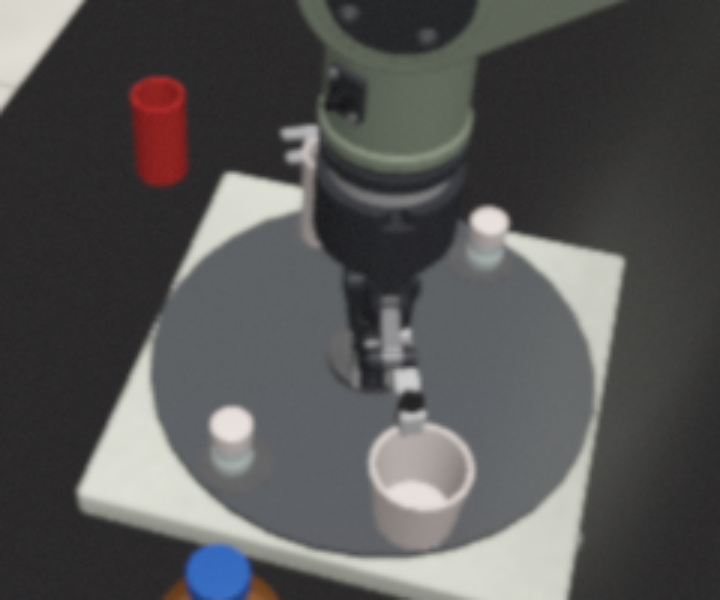

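The spout follows the closed fingers: the nozzle holder's top is at crop (411,400), side px (377,283). Next I calibrate its angle from that, finish the push, back off and look again.

```bash
python3 - <<'E'
from h import *
s=imaging.read_camera("side"); b=float(C0["b"]); piv=C0["piv"]
for e in(-.3,-.2,-.1,0,.1): print(e, px(s,[*(piv+.125*np.array([np.cos(b+e),np.sin(b+e)])),.150]))
sweep(b-.1,b,-1,v=.04); 
p,q=pose(b,-1,.045); ctrl.movel(p,.08,q); p[2]=.2; ctrl.movel(p,.15,q); stat()
p,q=pose(-.3,-1,.03,.25); ctrl.goto(p,q)
stat()
for n,(x,y,w,h) in dict(top=(250,200,190,190),side=(265,180,190,180)).items():
    c=imaging.read_camera(n); o=cv2.resize(c["img"][y:y+h,x:x+w,::-1],None,fx=3,fy=3,interpolation=cv2.INTER_CUBIC)
    u=np.array([np.cos(b),np.sin(b)])
    q=((circ(c,piv+.125*u,.150,.0075)-[x,y]+.5)*3).astype(np.int32); cv2.polylines(o,[q],True,(0,0,255),1)
    cv2.imwrite(f"pics/{n}3.png",o[-390:,:390] if n=="top" else o)
E
```

```text
-0.3 [362.04024819 282.39468477]
-0.2 [369.5106872  282.90841154]
-0.1 [376.96236477 282.82274352]
0 [384.29636259 282.13947291]
0.1 [391.41619948 280.87024592]
10.47 array([0.56547822, 0.1220872 , 0.19934381]) [-0.4 -0.9 -0.4] -1.89
12.31 array([ 0.64843276, -0.03313332,  0.24954121]) [-0.1  0.1  0.8] 0.23
```

View pics/top3.png

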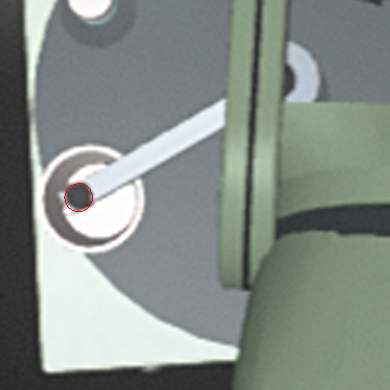

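The nozzle sits exactly at the commanded angle, crop (79,197), inside the beaker's mouth and at its measured centre. I let it rest, then push it back to the cylinder.

```bash
python3 - <<'E'
from h import *
b,k,piv=float(C0["b"]),float(C0["k"]),C0["piv"]
ctrl.sleep(1.5)
ctrl.goto(*pose(b,1,.045,.22)); p,q=pose(b,1,.045); ctrl.movel(p,.15,q)
p,q=pose(b,1,.019); ctrl.movel(p,.04,q); stat()
sweep(b,k+.1,1); sweep(k+.1,k,1,v=.04); stat()
p,q=pose(k,1,.045); ctrl.movel(p,.08,q); p[2]=.22; ctrl.movel(p,.15,q)
ctrl.goto([.40,.25,.30],q); stat()
o=[]
for n,(x,y,w,h) in dict(top=(330,200,110,110),side=(310,160,110,110)).items():
    c=imaging.read_camera(n); i=cv2.resize(c["img"][y:y+h,x:x+w,::-1],None,fx=3.5,fy=3.5,interpolation=cv2.INTER_CUBIC)
    u=np.array([np.cos(k),np.sin(k)])
    for z,r in((.150,.0075),(.108,.02)):
        cv2.polylines(i,[((circ(c,piv+.125*u,z,r)-[x,y]+.5)*3.5).astype(np.int32)],True,(0,0,255),1)
    o.append(i)
cv2.imwrite("pics/end.png",np.hstack(o))
E
```

```text
17.37 array([0.5103872 , 0.09073293, 0.12584994]) [ 0.8 -0.  -0.1] -1.93
24.92 array([ 0.63501191, -0.04434611,  0.1260208 ]) [ 0.7 -0.2  0.6] 0.92
27.63 array([0.40069255, 0.24965364, 0.29965206]) [-0.2 -0.6 -0.9] 1.54
```

View pics/end.png

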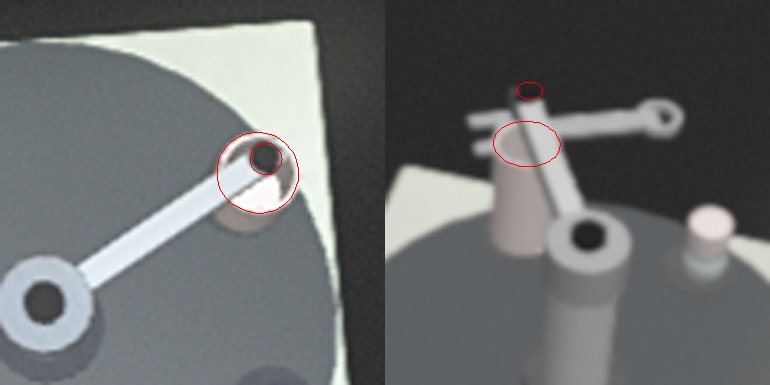

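In the top view the nozzle, crop (266,158), and the cylinder rim, (258,172), match the drawn targets. In the side view both sit about 1–3 px left of the drawing, so they agree with each other. The arm is clear, so I hand in.

```bash
python3 -c "
from cell import ctrl
ctrl.sleep(.5); print(ctrl.hand_in())"
```

```text
the job is handed in; nothing more can be done
None
```

I pushed the spout over the middle of the beaker with the fingers closed together, let it rest there for more than a second, then pushed it back over the middle of the cylinder; I handed in at about 28 s with the arm clear.

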